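# Set a blank step attenuator by counting clicks from its stop

## Task

Set the blank step attenuator on the bench: gently turn its bar knob anticlockwise (seen from above) until it rests against its end stop without forcing the stop, then turn it clockwise exactly four clicks. With the knob sitting in that fourth click, push the slide switch on the same box fully across to its far end, let go of everything, and leave the things lying nearby alone.

Things in the scene. Friction and masses are not known exactly. Their poses are not given: they have to be found in the camera images.
- case: Grey die-cast metal box, 64 (x) x 102 (y) x 47 (z) mm, fixed to the bench. Origin at the centre of its underside, z up. On its flat lid sit a round bar knob (axis 22 mm from the centre towards -y) and a slide switch (34 mm from the centre towards +y).
- knob_grip (a point): Black blank bar knob on the lid, upright axis. Point on the axis, 20 mm above the lid, in the middle of the grip bar; z up, x along the bar. Bar 36 mm long (x), 13 mm wide (y), from 10 to 30 mm above the lid, on a round skirt of 37 mm diameter, 4 to 10 mm above the lid. The bar's direction does not tell the switch position: the knob may be fitted on its shaft at any angle.
- knob_top (a point): Centre of the knob's top, 30 mm above the lid. Feel: evenly spaced clicks, 20 to 40 degrees apart; the knob rests in one, and starts one to three clicks from the first. Leaving a click takes about 0.1 N m; that falls to nothing half way, then the knob is drawn on into the next click, where the resistance sets in again.
- end_stop: End stop, inside the box, out of sight; origin where the knob's axis meets the lid. Turned anticlockwise (from above) past its first click, the knob meets this springy stop about 6 degrees on, stiffening by about 3 N m per rad; it bears 14 mm off the axis. Let go, the knob returns to the first click (count zero). Pressing on about 7 degrees from first touch (26 N, 0.36 N m) damages it.
- contact_four: Contact inside the box, out of sight; origin where the knob's axis meets the lid. The switch's wiper touches it only while the knob is in the fourth click from the first (within about 7 degrees).
- slide_tab (a point): Middle of the top of the black tab of the slide switch: 10 mm (x) x 14 mm (y), standing from 2.5 to 12.5 mm above the lid. It slides along the case's x axis.
- slide (a joint): Travel of the slide switch in m: 0 = tab at its near end (towards the case's -x side), 0.014 = fully across (towards +x). Takes about 3 N to move and stays where it is left.
- tape: Roll of black tape, 62 mm across, 19 mm high, lying flat; bystander. Origin at the centre of its underside.
- spool: Solder spool, 60 mm diameter, 66 mm high, standing; bystander. Origin at the centre of its underside.
- probe: Scope probe body, 115 mm long (y), 15 mm thick, lying; bystander. Origin at the centre of its underside.
Not all that is in view belongs to the job. Leave any orange look-alike of the case alone.

How it is judged:
By the outcome, as a careful person would: the job done as asked, in the order asked, and still so for the second after the job is handed in, with the robot touching nothing.
It also fails if it takes over 72 s, if anything falls off the work surface, if the arm or the gripper's body presses on something with over 40 N, if the wrist force passes 120 N, or if a joint passes its speed limit or range.

## Robot

A 6-joint arm with a two-finger parallel gripper is mounted at the origin on a cart in front of the work surface, level with it; the furniture and walls round the work are solid. World frame = base frame: x ahead of the robot, y to its left, z up, the work surface at z = 0. Lengths are in mm, angles in rad, forces in N, time in s.
With the tool pointing down it reaches from about 350 to 725 mm from the base axis. Payload 6 kg.
Tool frame: the origin (TCP) lies midway between the tips of the shut fingers; the grasp point (between the pads) lies 19 mm behind it (grip_point_offset is the distance from the TCP to the grasp point, in mm); z points along the fingers, y is the line along which they close (so a half turn about z gives the same grasp; the last joint's range is limited). The gripper opens to 85 mm and grips with 20 to 120 N. Pads are 22 mm wide; open, the fingers measure 114 mm over their backs; the gripper's body (76 mm by 85 mm) begins 54 mm behind the grasp point. The pads swing forward as they close: fully open they stand 13 mm farther back than shut.
Start: joints at [1.459, 0.04, 0.085, 0, -1.615, -0.334], TCP at [258.68, 541.349, 231.261] pointing down, gripper open.
Joint ranges: [-2.56, 2.56], [-1.29, 2.01], [-1.08, 1.49], [-3.29, 1.98], [-2.81, -0.18], [-2.99, 2.99]. Speed limits (rad/s): [2.57, 2.57, 3.01, 3.14, 3.14, 3.14].

## Interface

Orientations are given as a rotation vector (axis times angle).
In Python, from plant import get_state, camera, job_done, grip_point_offset gives the robot as it stands. The module is installed in compiled form; this text tells all that it offers.
- The arm moves only by the tool drive_tool, never from a script. Its argument "moves" is a list of rows, each a list of 6 numbers: the shift along the tool's x, y, z scaled (see below), then the turn, a rotation vector about the tool's x, y, z scaled (see below). In form: [[x, y, z, rx, ry, rz], ...]. A call has 1 to 8 rows; each row shifts and turns the commanded pose from where the row before left it, along the tool's axes as they then stand; what a row does not reach is not made up. The controller multiplies each number of a shift by 0.05 m and each number of a turn by 4 degrees. A row lasts 1/8 s, in which the tool goes at most 62.5 mm and 10.7 degrees, less where a joint would pass 70% of its speed; a pose out of reach is approached as far as the arm can. A call with a number of a shift or a turn outside -1 to 1 is refused whole. A call with a gripper value outside its range is refused whole. "fingers" is the gripper's target within -1 to 1 (fully open at 1, half-way at 0, shut at -1), set as the call begins (left out, the last holds). The fingers move at their own pace and stop on an object; "grip_force" is the grip in N (left out, the last holds). Time passes only in rows, so rows that do not move let the fingers close. It gives the time, the measured TCP pose, the force, the opening and the grip force at its end, in the units of the state.
- get_state(): the state, without advancing time (a new reading comes with each control period).
- camera(name): name is "scene" or "top" or "wrist"; returns a dict with "frame" (384x512x3 uint8, red, green, blue), "fx", "fy", "cx", "cy" (pixels), "world_from_camera" (4x4, takes a point from camera to world coordinates); the wrist camera has in their place "hand_eye" (4x4, takes a point from camera to tool coordinates, whose origin is the TCP and whose axes are the flange's). Camera axes: x right, y up, looking along -z (the intrinsics and any distortion apply to the point x, -y, -z); pixel columns grow to the right and rows downward; lengths in mm; the calibration is good to about 2 mm. A picture is of the moment at which its call begins: read the wrist's pose just before it. There is no depth.
- job_done(): hands the job in; it is judged then, once.
The state is a dict: "t": time; "joint_pos": joint angles; "qvel": joint speeds; "effort": joint torques, N m; "ee_pos": TCP position; "tool_rot": TCP orientation; "contact_force": force on the tool from outside, world axes, zero at the start; "ft_torque": the same for the moment, N m; "gripper_width": opening from 0.0 (shut) to 1.0 (fully open); "grip_force": force on a finger pad.
Only numpy, scipy, OpenCV 4.12 (cv2) and the standard library are available. Lean on these libraries where they do the work, as an engineer would, in place of code of your own. Each camera call takes 0.05 s, during which the arm holds its last target. There are 200 camera calls.

## Working session

There is one attempt and no reset: what is moved stays moved. The work goes in short steps, Python scripts to look and compute and a tool call to move; the robot and the scene stay as the last step left them, time stands still between calls to the robot, and variables do not carry over. Pictures are saved under pics/ and viewed, at most 10 in all, crops included, and the job is handed in when it is done.

Besides the shell and the picture viewer there is one more tool, called after "Request:" by a JSON object that holds its "fn" and its "kwargs". drive_tool: Moves the arm, as the interface text tells. Shifts and turns lie within -1 to 1; 1 stands for 0.05 m of shift or 4 degrees of turn. Its arguments: {"type":"object","properties":{"moves":{"type":"array"},"fingers":{"type":"number"},"grip_force":{"type":"number"}},"required":["moves"]}

```bash
mkdir -p pics; python3 - <<'E'
from plant import *
import cv2,numpy as np,pickle
s=get_state();print(s);print(grip_point_offset)
d={}
for n in("scene","top","wrist"):
    c=camera(n);d[n]=c
    print(n,c["fx"],c["fy"],c["cx"],c["cy"],[k for k in c]);print(np.round(c.get("world_from_camera",c.get("hand_eye")),3).tolist())
pickle.dump((s,d),open("d0.pkl","wb"))
cv2.imwrite("pics/a.png",cv2.cvtColor(np.vstack([np.hstack([cv2.resize(d["scene"]["frame"],(400,300)),cv2.resize(d["wrist"]["frame"],(400,300))])]),cv2.COLOR_RGB2BGR))
cv2.imwrite("pics/top.png",cv2.cvtColor(d["top"]["frame"],cv2.COLOR_RGB2BGR))
E
```

```text
{'t': 0.0, 'joint_pos': array([ 1.45870013e+00,  4.07674983e-02,  8.37955604e-02, -4.81481449e-04,
       -1.61547362e+00, -3.33687229e-01]), 'qvel': array([-5.32369425e-04,  7.38778803e-04,  6.08115479e-04,  7.70533239e-05,
       -1.29366153e-04, -5.75262625e-04]), 'effort': array([-3.00368638e-04, -3.68201959e+01,  3.47406793e+01,  6.93235606e+00,
       -5.47084332e-03,  6.56269364e-06]), 'ee_pos': array([258.48396886, 541.10180462, 230.29207263]), 'tool_rot': array([ 3.06223377e+00, -6.94044911e-01, -4.64258931e-04]), 'contact_force': array([-0.19387542,  0.74505015,  0.61508913]), 'ft_torque': array([-0.01425919, -0.07291447,  0.04167145]), 'grip_force': 0.0, 'gripper_width': 1.0010110530028056}
18.700000000000003
scene 492.78315079311915 492.78315079311915 256.56211646009535 197.49890906112262 ['frame', 'fx', 'fy', 'cx', 'cy', 'world_from_camera']
[[0.864, 0.314, -0.393, -68.082], [-0.503, 0.526, -0.686, -989.313], [-0.008, 0.79, 0.613, 963.103], [0.0, 0.0, 0.0, 1.0]]
top 405.0603420682749 405.0603420682749 247.42968860042293 186.84453010519664 ['frame', 'fx', 'fy', 'cx', 'cy', 'world_from_camera']
[[-0.022, 0.997, -0.07, 432.117], [-1.0, -0.021, 0.013, 9.664], [0.012, 0.07, 0.997, 1127.405], [0.0, 0.0, 0.0, 1.0]]
wrist 285.9218311538604 285.9218311538604 252.86557037687922 190.54945143712658 ['frame', 'fx', 'fy', 'cx', 'cy', 'hand_eye']
[[-0.0, 0.962, 0.275, 69.88], [1.0, -0.0, 0.001, -0.352], [0.001, 0.275, -0.962, -141.615], [0.0, 0.0, 0.0, 1.0]]
```

View pics/a.png

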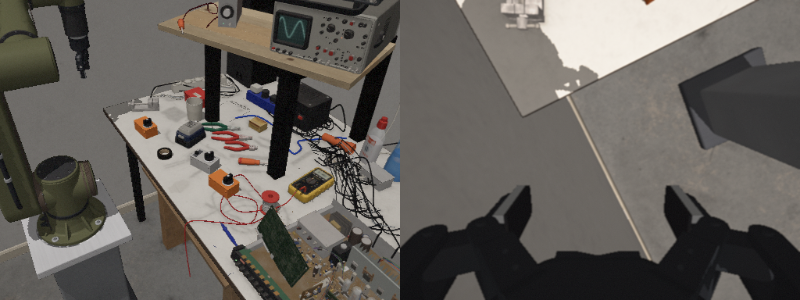

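View pics/top.png

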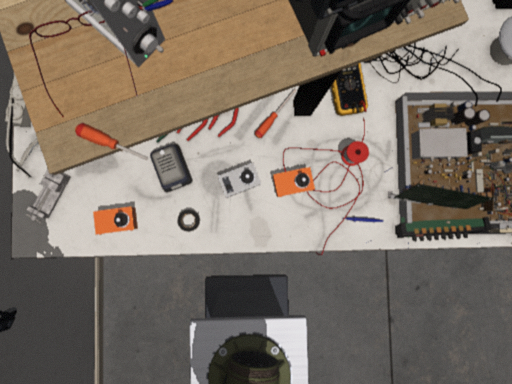

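Top view: the candidates are the grey box with a knob at (239,178), an orange box at (293,181), an orange box at (115,219), and a dark hand-held unit at (171,167). By the description it's the grey one. The shelf edge lies above it in the image, running from about (50,170) to (460,20).

```bash
cat > h.py <<'E'
import numpy as np,cv2,pickle
from scipy.spatial.transform import Rotation as R
def wfc(c,s=None):
    if "world_from_camera" in c: return np.array(c["world_from_camera"])
    T=np.eye(4);T[:3,:3]=R.from_rotvec(s["tool_rot"]).as_matrix();T[:3,3]=s["ee_pos"]
    return T@np.array(c["hand_eye"])
def ray(c,u,v,z,s=None):
    T=wfc(c,s);d=T[:3,:3]@np.array([(u-c["cx"])/c["fx"],-(v-c["cy"])/c["fy"],-1]);o=T[:3,3]
    return (o+d*(z-o[2])/d[2])
def proj(c,p,s=None):
    q=np.linalg.inv(wfc(c,s))@np.append(p,1);return c["cx"]-c["fx"]*q[0]/q[2],c["cy"]+c["fy"]*q[1]/q[2]
def tool(s):return R.from_rotvec(s["tool_rot"]).as_matrix()
E
python3 - <<'E'
from h import *
s,d=pickle.load(open("d0.pkl","rb"))
c=d["top"];print(ray(c,247,177,77),ray(c,239,178,47),ray(c,228,183,59))
for p in[(50,170),(460,20)]:print("shelf",ray(c,*p,300), ray(c,*p,400))
p=ray(c,239,178,47);k=d["scene"];u,v=map(int,proj(k,p));print(u,v)
A=cv2.resize(c["frame"][140:220,190:290],(500,400),interpolation=cv2.INTER_CUBIC)
B=cv2.resize(k["frame"][v-40:v+40,u-30:u+30],(300,400),interpolation=cv2.INTER_CUBIC)
cv2.imwrite("pics/b.png",cv2.cvtColor(np.hstack([A,B]),cv2.COLOR_RGB2BGR))
E
```

```text
[531.31528959  -3.80096775  77.        ] [531.90582275  17.28953812  47.        ] [518.1300472   46.55539206  59.        ]
shelf [532.97125225 400.95896028 300.        ] [520.7820739  353.66719466 400.        ]
shelf [ 835.387888   -460.25451157  300.        ] [ 786.64870148 -403.46020615  400.        ]
263 199
```

View pics/b.png

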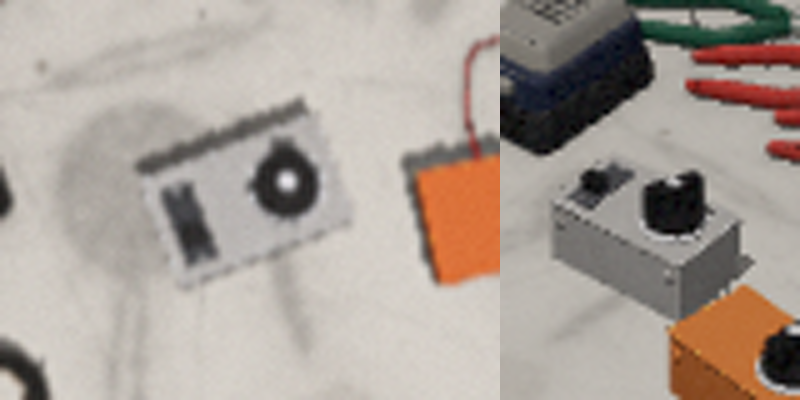

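The crop shows the grey box with a round black knob at (247.4,176.4) and a slide switch at (227.6,184.4) in the full top image, so this is the right box. I'll hover over it.

Request:
{"fn": "drive_tool", "kwargs": {"moves": [[0.9,0.7,0,0,0,0],[0.96,0.74,0,0,0,0],[0.96,0.74,0,0,0,0],[0.96,0.74,0,0,0,0],[0.96,0.74,0,0,0,0]], "fingers": 0.0, "grip_force": 20}}

```text
t: 0.78
ee_pos: [394.0, 272.2, 231.2]
tool_rot: [-3.064, 0.694, -0.0]
contact_force: [1.5, 0.4, 0.6]
gripper_width: 0.497
grip_force: 0.0
```

Request:
{"fn": "drive_tool", "kwargs": {"moves": [[0.96,0.74,0,0,0,0],[0.96,0.74,0,0,0,0],[0.96,0.74,0,0,0,0],[0.96,0.74,0,0,0,0],[0.9,0.74,0,0,0,0],[0,0,0,0,0,0]]}}

```text
t: 1.52
ee_pos: [528.2, 1.5, 230.3]
tool_rot: [3.06, -0.703, -0.002]
contact_force: [-0.8, 0.9, 0.5]
gripper_width: 0.501
grip_force: 0.0
```

```bash
cat > snap.py <<'E'
import sys
from h import *
from plant import *
s=get_state();c=camera("wrist");pickle.dump((s,c),open(sys.argv[1]+".pkl","wb"))
print({k:np.round(s[k],3) for k in("t","joint_pos","ee_pos","tool_rot","contact_force","ft_torque","gripper_width")})
cv2.imwrite("pics/%s.png"%sys.argv[1],cv2.cvtColor(c["frame"],cv2.COLOR_RGB2BGR))
E
python3 snap.py w1
```

```text
{'t': np.float64(1.525), 'joint_pos': array([ 0.384, -0.15 , -0.1  ,  0.   , -1.623,  0.735]), 'ee_pos': array([528.181,   1.48 , 230.32 ]), 'tool_rot': array([ 3.06e+00, -7.03e-01, -2.00e-03]), 'contact_force': array([-0.839,  0.92 ,  0.511]), 'ft_torque': array([ 0.066, -0.005,  0.009]), 'gripper_width': np.float64(0.501)}
```

View pics/w1.png

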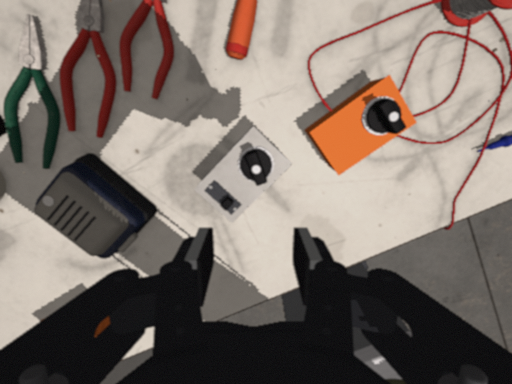

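The wrist view shows the grey box with its knob at (256,166) and switch at (222,196). The tape isn't in view. I'll zoom in for the bar direction.

```bash
python3 - <<'E'
from h import *
s,c=pickle.load(open("w1.pkl","rb"))
f=c["frame"][110:225,180:310]
cv2.imwrite("pics/w1c.png",cv2.cvtColor(cv2.resize(f,(780,690),interpolation=cv2.INTER_CUBIC)[:600],cv2.COLOR_RGB2BGR))
print(ray(c,256,166,77,s),ray(c,222,196,59,s))
# local mag
p=ray(c,256,166,77,s);print(proj(c,p+[10,0,0],s),proj(c,p+[0,10,0],s))
E
```

```text
[537.81243197  -6.52601873  77.        ] [520.10633799  44.94303239  59.        ]
(np.float64(251.82463922097864), np.float64(157.46644465910293)) (np.float64(247.4281789720312), np.float64(170.08923153706007))
```

View pics/w1c.png

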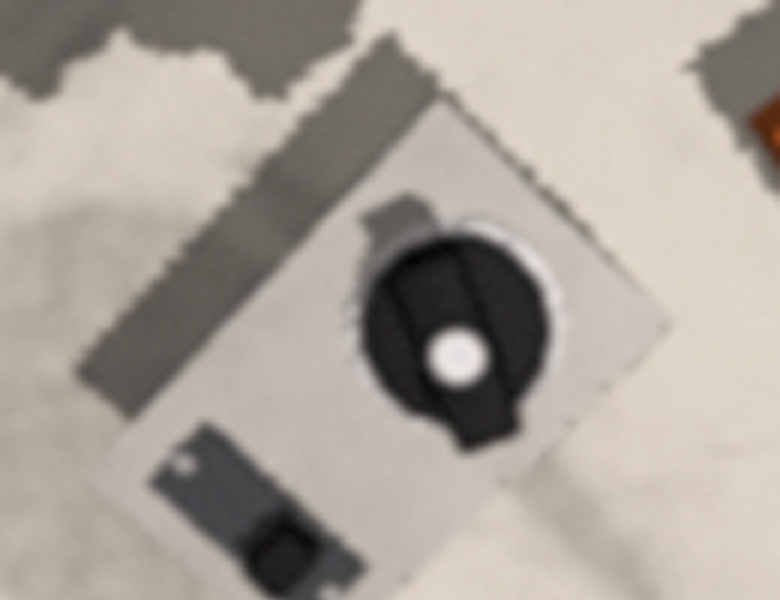

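In the crop, the knob-top dot is at (458,356), the bar runs along about (54,165), the lid corners are at (440,97), (668,325) and (95,475), and the tab top is at (285,555), at the near end.

```bash
python3 - <<'E'
from h import *
s,c=pickle.load(open("w1.pkl","rb"))
q=lambda u,v,z:ray(c,180+u/6-.4,110+v/6-.4,z,s)
k=q(458,356,77);b=q(458+54,356+165,77)-k
a=np.arctan2(b[1],b[0]);t=tool(s)
print("knob",k,"bar ang",np.degrees(a), "bar",b[:2]/np.linalg.norm(b))
A,B,C=q(440,97,47),q(668,325,47),q(95,475,47)
print(A,B,C,"edges",np.degrees(np.arctan2(*(A-B)[1::-1])),np.degrees(np.arctan2(*(C-A)[1::-1])),np.linalg.norm(A-B),np.linalg.norm(C-A))
print("tab",q(285,555,59.5))
print("centre",(B+C)/2, "toolx ang",np.degrees(np.arctan2(t[1,0],t[0,0])))
d=(C-A)/np.linalg.norm(C-A);print("knob from centre",(B+C)/2-22*d)
E
```

```text
knob [535.02464323  -5.10702072  77.        ] bar ang 172.10256881622053 bar [-0.99051562  0.13740014]
[574.69389347 -20.88168584  47.        ] [517.15054114 -41.60278242  47.        ] [538.96539969  71.81906685  47.        ] edges 19.803715199229824 111.07753646137672 61.16045488777792 99.34764625567512
tab [511.15425571  42.94840808  59.5       ]
centre [528.05797041  15.10814221  47.        ] toolx ang -25.866944236240354
knob from centre [535.9698525   -5.41993908  47.        ]
```

Request:
{"fn": "drive_tool", "kwargs": {"moves": [[0.18,0.06,0,0,0,0],[0,0,0,0,0,-1],[0,0,0,0,0,-1],[0,0,0.6,0,0,-1],[0,0,0.8,0,0,-1],[0,0,0.8,0,0,-0.5],[0,0,0.2,0,0,0],[0,0,0,0,0,0]], "fingers": -0.2}}

```text
t: 2.58
ee_pos: [534.8, -1.2, 112.1]
tool_rot: [3.134, -0.206, 0.001]
contact_force: [-0.2, 0.4, 0.2]
gripper_width: 0.401
grip_force: 0.0
```

```bash
python3 snap.py w2; python3 - <<'E'
from h import *
s,c=pickle.load(open("w2.pkl","rb"))
p=proj(c,np.array([535,-5,77.]),s);print(p)
u,v=map(int,p);u0=u-80;v0=max(v-60,0);v1=min(v+60,384);print(u0,v0,v1)
f=c["frame"][v0:v1,u0:u0+160]
cv2.imwrite("pics/w2c.png",cv2.cvtColor(cv2.resize(f,None,fx=5,fy=5,interpolation=cv2.INTER_CUBIC),cv2.COLOR_RGB2BGR))
E
```

```text
{'t': np.float64(2.575), 'joint_pos': array([ 3.750e-01, -1.160e-01, -2.850e-01,  1.000e-03, -1.402e+00,
        1.065e+00]), 'ee_pos': array([534.771,  -1.205, 112.061]), 'tool_rot': array([ 3.134e+00, -2.060e-01,  1.000e-03]), 'contact_force': array([-0.16 ,  0.439,  0.179]), 'ft_torque': array([-0.023, -0.023,  0.033]), 'gripper_width': np.float64(0.401)}
(np.float64(259.0507031740436), np.float64(217.95531555579186))
179 157 277
```

View pics/w2c.png

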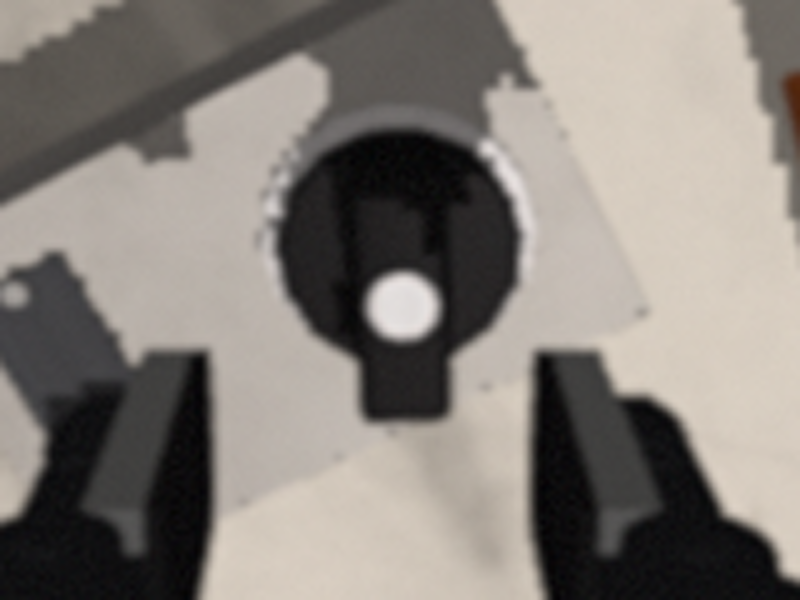

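The dot is at crop (403,305), which is image (259.2,217.6). The bar is aligned with the tool x axis and the fingers straddle it, so I'll shift 3.8 mm in tool y, go down and close.

Request:
{"fn": "drive_tool", "kwargs": {"moves": [[0.014,0.075,0,0,0,0],[0,0,0.5,0,0,0],[0,0,0.5,0,0,0],[0,0,0,0,0,0]]}}

```text
t: 3.12
ee_pos: [534.0, -5.8, 60.5]
tool_rot: [3.134, -0.207, -0.003]
contact_force: [-1.2, -0.6, 0.7]
gripper_width: 0.401
grip_force: 0.0
```

```bash
cat > st.py <<'E'
from h import *
from plant import *
s=get_state();t=tool(s)
print("t%.2f yaw%.2f q6 %.1f"%(s["t"],np.degrees(np.arctan2(t[1,0],t[0,0])),np.degrees(s["joint_pos"][5])),"ee",np.round(s["ee_pos"],1),"F",np.round(s["contact_force"],1),"T",np.round(s["ft_torque"],3),"eff",np.round(s["effort"],3),"w%.3f g%.1f"%(s["gripper_width"],s["grip_force"]))
E
python3 st.py
```

```text
t3.12 yaw-7.57 q6 61.5 ee [534.   -5.8  60.5] F [-1.2 -0.6  0.7] T [ 0.003 -0.023 -0.002] eff [ 3.9000e-02 -2.8518e+01  3.2705e+01  6.4660e+00  2.6400e-01  1.0000e-03] w0.401 g0.0
```

Request:
{"fn": "drive_tool", "kwargs": {"moves": [[0,0,0,0,0,0],[0,0,0,0,0,0],[0,0,0,0,0,0],[0,0,0,0,0,0]], "fingers": -1, "grip_force": 20}}

```text
t: 3.62
ee_pos: [535.8, -5.4, 63.3]
tool_rot: [-3.135, 0.206, -0.005]
contact_force: [-0.0, -0.2, 6.1]
gripper_width: 0.146
grip_force: 22.2
```

```bash
python3 st.py;python3 st.py
```

```text
t3.62 yaw-7.52 q6 61.5 ee [535.8  -5.4  63.3] F [-0.  -0.2  6.1] T [0.042 0.295 0.077] eff [-2.4000e-02 -2.6148e+01  3.0746e+01  5.6250e+00  2.7800e-01 -8.7000e-02] w0.146 g22.2
t3.62 yaw-7.52 q6 61.5 ee [535.8  -5.4  63.3] F [-0.  -0.2  6.1] T [0.042 0.295 0.077] eff [-2.4000e-02 -2.6148e+01  3.0746e+01  5.6250e+00  2.7800e-01 -8.7000e-02] w0.146 g22.2
```

Gripped at 12.4 mm, but the tips are pressing lightly on the skirt (6 N). I'll loosen, lift 3 mm and regrip.

Request:
{"fn": "drive_tool", "kwargs": {"moves": [[0,0,0,0,0,0],[0,0,-0.07,0,0,0]], "fingers": -0.5}}

```text
t: 3.88
ee_pos: [534.3, -5.5, 64.4]
tool_rot: [3.135, -0.207, -0.002]
contact_force: [0.4, 0.0, -0.2]
gripper_width: 0.25
grip_force: 0.0
```

Request:
{"fn": "drive_tool", "kwargs": {"moves": [[0,0,0,0,0,0],[0,0,0,0,0,0],[0,0,0,0,0,0]], "fingers": -1}}

```text
t: 4.25
ee_pos: [534.8, -5.4, 65.2]
tool_rot: [3.135, -0.206, 0.001]
contact_force: [-1.2, 1.2, 3.9]
gripper_width: 0.148
grip_force: 22.9
```

```bash
python3 st.py
```

```text
t4.25 yaw-7.53 q6 61.5 ee [534.8  -5.4  65.2] F [-1.2  1.2  3.9] T [0.38  0.702 0.1  ] eff [ -0.634 -27.134  32.068   6.485   0.479  -0.102] w0.148 g22.9
```

Request:
{"fn": "drive_tool", "kwargs": {"moves": [[0,0,0,0,0,-0.5],[0,0,0,0,0,0]]}}

```text
t: 4.5
ee_pos: [534.9, -5.4, 65.2]
tool_rot: [-3.138, 0.151, -0.001]
contact_force: [-1.8, 1.0, 5.1]
gripper_width: 0.147
grip_force: 22.1
```

```bash
python3 st.py
```

```text
t4.50 yaw-5.50 q6 63.5 ee [534.9  -5.4  65.2] F [-1.8  1.   5.1] T [ 0.401  0.608 -0.026] eff [ -0.682 -26.563  31.419   6.406   0.414   0.216] w0.147 g22.1
```

Request:
{"fn": "drive_tool", "kwargs": {"moves": [[0,0,0,0,0,-0.5],[0,0,0,0,0,0]]}}

```text
t: 4.75
ee_pos: [534.9, -5.4, 65.2]
tool_rot: [-3.14, 0.096, -0.001]
contact_force: [-1.1, 0.7, 5.8]
gripper_width: 0.145
grip_force: 22.1
```

```bash
python3 st.py
```

```text
t4.75 yaw-3.52 q6 65.5 ee [534.9  -5.4  65.2] F [-1.1  0.7  5.8] T [ 0.465  0.599 -0.094] eff [ -0.637 -26.685  31.482   6.451   0.38    0.234] w0.145 g22.1
```

Request:
{"fn": "drive_tool", "kwargs": {"moves": [[0,0,0,0,0,-0.5],[0,0,0,0,0,0]]}}

```text
t: 5.0
ee_pos: [534.9, -5.4, 65.2]
tool_rot: [-3.141, 0.042, -0.001]
contact_force: [-1.7, 1.8, 4.8]
gripper_width: 0.144
grip_force: 22.1
```

```bash
python3 st.py
```

```text
t5.00 yaw-1.52 q6 67.5 ee [534.9  -5.4  65.2] F [-1.7  1.8  4.8] T [ 0.486  0.655 -0.106] eff [ -0.661 -26.527  31.398   6.439   0.426   0.224] w0.144 g22.1
```

Request:
{"fn": "drive_tool", "kwargs": {"moves": [[0,0,0,0,0,-0.5],[0,0,0,0,0,0]]}}

```text
t: 5.25
ee_pos: [534.9, -5.4, 65.2]
tool_rot: [-3.141, -0.013, -0.001]
contact_force: [-1.6, 2.1, 5.4]
gripper_width: 0.146
grip_force: 22.1
```

```bash
python3 st.py
```

```text
t5.25 yaw0.48 q6 69.5 ee [534.9  -5.4  65.2] F [-1.6  2.1  5.4] T [ 0.474  0.657 -0.053] eff [ -0.693 -26.531  31.396   6.445   0.423   0.205] w0.146 g22.1
```

Request:
{"fn": "drive_tool", "kwargs": {"moves": [[0,0,0,0,0,-0.5],[0,0,0,0,0,0]]}}

```text
t: 5.5
ee_pos: [534.9, -5.4, 65.2]
tool_rot: [-3.141, -0.068, -0.001]
contact_force: [-1.1, 1.5, 5.1]
gripper_width: 0.142
grip_force: 22.1
```

```bash
python3 st.py
```

```text
t5.50 yaw2.49 q6 71.5 ee [534.9  -5.4  65.2] F [-1.1  1.5  5.1] T [ 0.515  0.576 -0.028] eff [ -0.712 -26.633  31.448   6.463   0.393   0.187] w0.142 g22.1
```

Request:
{"fn": "drive_tool", "kwargs": {"moves": [[0,0,0,0,0,-0.5],[0,0,0,0,0,0]]}}

```text
t: 5.75
ee_pos: [534.9, -5.3, 65.2]
tool_rot: [-3.139, -0.123, -0.001]
contact_force: [-1.8, 1.4, 5.3]
gripper_width: 0.143
grip_force: 22.1
```

```bash
python3 st.py
```

```text
t5.75 yaw4.49 q6 73.5 ee [534.9  -5.3  65.2] F [-1.8  1.4  5.3] T [ 0.552  0.674 -0.056] eff [ -0.775 -26.526  31.39    6.461   0.423   0.157] w0.143 g22.1
```

Request:
{"fn": "drive_tool", "kwargs": {"moves": [[0,0,0,0,0,-0.5],[0,0,0,0,0,0]]}}

```text
t: 6.0
ee_pos: [534.9, -5.3, 65.2]
tool_rot: [-3.136, -0.178, -0.001]
contact_force: [-1.6, 0.7, 5.5]
gripper_width: 0.145
grip_force: 22.1
```

```bash
python3 st.py
```

```text
t6.00 yaw6.50 q6 75.5 ee [534.9  -5.3  65.2] F [-1.6  0.7  5.5] T [0.529 0.571 0.012] eff [ -0.815 -26.556  31.393   6.468   0.408   0.137] w0.145 g22.1
```

Request:
{"fn": "drive_tool", "kwargs": {"moves": [[0,0,0,0,0,-0.5],[0,0,0,0,0,0]]}}

```text
t: 6.25
ee_pos: [534.9, -5.4, 65.2]
tool_rot: [-3.133, -0.233, -0.001]
contact_force: [-2.1, 1.4, 4.7]
gripper_width: 0.146
grip_force: 22.1
```

```bash
python3 st.py
```

```text
t6.25 yaw8.50 q6 77.5 ee [534.9  -5.4  65.2] F [-2.1  1.4  4.7] T [ 0.604  0.604 -0.009] eff [ -0.823 -26.404  31.319   6.461   0.443   0.125] w0.146 g22.1
```

Request:
{"fn": "drive_tool", "kwargs": {"moves": [[0,0,0,0,0,-0.5],[0,0,0,0,0,0]]}}

```text
t: 6.5
ee_pos: [534.9, -5.3, 65.2]
tool_rot: [-3.128, -0.287, -0.001]
contact_force: [-1.3, 1.7, 5.7]
gripper_width: 0.147
grip_force: 22.1
```

```bash
python3 st.py
```

```text
t6.50 yaw10.50 q6 79.5 ee [534.9  -5.3  65.2] F [-1.3  1.7  5.7] T [0.529 0.628 0.064] eff [ -0.877 -26.433  31.33    6.484   0.416   0.104] w0.147 g22.1
```

Request:
{"fn": "drive_tool", "kwargs": {"moves": [[0,0,0,0,0,-0.5],[0,0,0,0,0,0]]}}

```text
t: 6.75
ee_pos: [534.9, -5.3, 65.2]
tool_rot: [-3.123, -0.342, -0.001]
contact_force: [-2.4, 1.7, 5.7]
gripper_width: 0.143
grip_force: 22.2
```

```bash
python3 st.py
```

```text
t6.75 yaw12.50 q6 81.5 ee [534.9  -5.3  65.2] F [-2.4  1.7  5.7] T [0.494 0.68  0.083] eff [ -0.925 -26.499  31.379   6.492   0.431   0.069] w0.143 g22.2
```

Request:
{"fn": "drive_tool", "kwargs": {"moves": [[0,0,0,0,0,-0.5],[0,0,0,0,0,0]]}}

```text
t: 7.0
ee_pos: [534.9, -5.3, 65.2]
tool_rot: [-3.116, -0.397, -0.001]
contact_force: [-0.9, 1.8, 4.8]
gripper_width: 0.144
grip_force: 22.2
```

```bash
python3 st.py
```

```text
t7.00 yaw14.50 q6 83.5 ee [534.9  -5.3  65.2] F [-0.9  1.8  4.8] T [0.541 0.666 0.102] eff [ -0.945 -26.388  31.311   6.492   0.438   0.064] w0.144 g22.2
```

Request:
{"fn": "drive_tool", "kwargs": {"moves": [[0,0,0,0,0,-0.5],[0,0,0,0,0,0]]}}

```text
t: 7.25
ee_pos: [534.9, -5.3, 65.2]
tool_rot: [-3.109, -0.451, -0.001]
contact_force: [-1.9, 0.9, 5.0]
gripper_width: 0.146
grip_force: 22.2
```

```bash
python3 st.py
```

```text
t7.25 yaw16.51 q6 85.5 ee [534.9  -5.3  65.2] F [-1.9  0.9  5. ] T [0.635 0.647 0.057] eff [ -0.984 -26.536  31.38    6.508   0.406   0.051] w0.146 g22.2
```

Request:
{"fn": "drive_tool", "kwargs": {"moves": [[0,0,0,0,0,-0.5],[0,0,0,0,0,0]]}}

```text
t: 7.5
ee_pos: [534.9, -5.3, 65.2]
tool_rot: [-3.101, -0.505, -0.001]
contact_force: [-2.0, 1.3, 5.2]
gripper_width: 0.149
grip_force: 22.3
```

```bash
python3 st.py
```

```text
t7.50 yaw18.51 q6 87.5 ee [534.9  -5.3  65.2] F [-2.   1.3  5.2] T [0.612 0.742 0.128] eff [ -1.018 -26.485  31.365   6.506   0.447   0.035] w0.149 g22.3
```

Request:
{"fn": "drive_tool", "kwargs": {"moves": [[0,0,0,0,0,-0.5],[0,0,0,0,0,0]]}}

```text
t: 7.75
ee_pos: [534.9, -5.3, 65.2]
tool_rot: [-3.091, -0.559, -0.001]
contact_force: [-2.4, 1.9, 5.6]
gripper_width: 0.141
grip_force: 22.3
```

```bash
python3 st.py
```

```text
t7.75 yaw20.51 q6 89.5 ee [534.9  -5.3  65.2] F [-2.4  1.9  5.6] T [0.592 0.743 0.091] eff [ -1.012 -26.406  31.32    6.519   0.442   0.039] w0.141 g22.3
```

Request:
{"fn": "drive_tool", "kwargs": {"moves": [[0,0,0,0,0,-0.5],[0,0,0,0,0,0]]}}

```text
t: 8.0
ee_pos: [534.9, -5.3, 65.2]
tool_rot: [-3.081, -0.613, -0.001]
contact_force: [-1.9, 2.1, 5.5]
gripper_width: 0.145
grip_force: 22.1
```

```bash
python3 st.py
```

```text
t8.00 yaw22.49 q6 91.5 ee [534.9  -5.3  65.2] F [-1.9  2.1  5.5] T [ 0.691  0.695 -0.023] eff [ -0.937 -26.477  31.347   6.576   0.427   0.167] w0.145 g22.1
```

Request:
{"fn": "drive_tool", "kwargs": {"moves": [[0,0,0,0,0,-0.5],[0,0,0,0,0,0]]}}

```text
t: 8.25
ee_pos: [534.9, -5.3, 65.2]
tool_rot: [-3.07, -0.666, -0.001]
contact_force: [-1.6, 1.6, 5.8]
gripper_width: 0.143
grip_force: 22.1
```

```bash
python3 st.py
```

```text
t8.25 yaw24.48 q6 93.5 ee [534.9  -5.3  65.2] F [-1.6  1.6  5.8] T [ 0.638  0.718 -0.083] eff [ -0.901 -26.479  31.344   6.59    0.428   0.225] w0.143 g22.1
```

Request:
{"fn": "drive_tool", "kwargs": {"moves": [[0,0,0,0,0,-0.5],[0,0,0,0,0,0]]}}

```text
t: 8.5
ee_pos: [534.9, -5.3, 65.2]
tool_rot: [-3.058, -0.72, -0.001]
contact_force: [-1.9, 1.9, 5.1]
gripper_width: 0.145
grip_force: 22.1
```

```bash
python3 st.py
```

```text
t8.50 yaw26.49 q6 95.5 ee [534.9  -5.3  65.2] F [-1.9  1.9  5.1] T [ 0.595  0.72  -0.065] eff [ -0.918 -26.433  31.327   6.607   0.45    0.234] w0.145 g22.1
```

Request:
{"fn": "drive_tool", "kwargs": {"moves": [[0,0,0,0,0,-0.5],[0,0,0,0,0,0]]}}

```text
t: 8.75
ee_pos: [534.9, -5.3, 65.2]
tool_rot: [-3.045, -0.773, -0.001]
contact_force: [-2.0, 1.5, 5.3]
gripper_width: 0.145
grip_force: 22.1
```

```bash
python3 st.py
```

```text
t8.75 yaw28.49 q6 97.5 ee [534.9  -5.3  65.2] F [-2.   1.5  5.3] T [ 0.737  0.742 -0.024] eff [ -0.99  -26.465  31.338   6.615   0.442   0.178] w0.145 g22.1
```

Request:
{"fn": "drive_tool", "kwargs": {"moves": [[0,0,0,0,0,-0.4],[0,0,0,0,0,0]]}}

```text
t: 9.0
ee_pos: [534.9, -5.2, 65.2]
tool_rot: [-3.034, -0.815, -0.001]
contact_force: [-2.4, 2.0, 5.6]
gripper_width: 0.147
grip_force: 22.1
```

```bash
python3 st.py
```

```text
t9.00 yaw30.08 q6 99.1 ee [534.9  -5.2  65.2] F [-2.4  2.   5.6] T [ 0.736  0.7   -0.075] eff [ -0.969 -26.312  31.261   6.617   0.463   0.157] w0.147 g22.1
```

Torque is falling, so there's no stop here. I'll go on to the next click (about 50 deg).

Request:
{"fn": "drive_tool", "kwargs": {"moves": [[0,0,0,0,0,-0.6],[0,0,0,0,0,-0.6],[0,0,0,0,0,-0.6],[0,0,0,0,0,0]]}}

```text
t: 9.5
ee_pos: [534.9, -5.2, 65.2]
tool_rot: [-2.976, -1.005, -0.001]
contact_force: [-2.0, 1.4, 6.3]
gripper_width: 0.145
grip_force: 22.2
```

```bash
python3 st.py
```

```text
t9.50 yaw37.31 q6 106.3 ee [534.9  -5.2  65.2] F [-2.   1.4  6.3] T [0.717 0.8   0.019] eff [ -1.137 -26.354  31.3     6.642   0.514   0.146] w0.145 g22.2
```

Request:
{"fn": "drive_tool", "kwargs": {"moves": [[0,0,0,0,0,-0.6],[0,0,0,0,0,-0.7],[0,0,0,0,0,-0.7],[0,0,0,0,0,0]]}}

```text
t: 10.0
ee_pos: [534.9, -5.2, 65.2]
tool_rot: [-2.899, -1.21, -0.001]
contact_force: [-2.4, 2.2, 5.6]
gripper_width: 0.147
grip_force: 22.3
```

```bash
python3 st.py
```

```text
t10.00 yaw45.32 q6 114.3 ee [534.9  -5.2  65.2] F [-2.4  2.2  5.6] T [0.789 0.881 0.17 ] eff [ -1.217 -26.298  31.289   6.659   0.535   0.109] w0.147 g22.3
```

Request:
{"fn": "drive_tool", "kwargs": {"moves": [[0,0,0,0,0,-0.5],[0,0,0,0,0,0]]}}

```text
t: 10.25
ee_pos: [534.8, -5.2, 65.2]
tool_rot: [-2.877, -1.26, -0.001]
contact_force: [-1.2, 2.1, 5.8]
gripper_width: 0.144
grip_force: 22.4
```

```bash
python3 st.py
```

```text
t10.25 yaw47.31 q6 116.3 ee [534.8  -5.2  65.2] F [-1.2  2.1  5.8] T [0.825 0.841 0.115] eff [-1.2460e+00 -2.6286e+01  3.1289e+01  6.6720e+00  5.4100e-01  2.8000e-02] w0.144 g22.4
```

Request:
{"fn": "drive_tool", "kwargs": {"moves": [[0,0,0,0,0,-0.5],[0,0,0,0,0,0]]}}

```text
t: 10.5
ee_pos: [534.8, -5.2, 65.2]
tool_rot: [-2.855, -1.31, -0.001]
contact_force: [-1.8, 2.5, 5.6]
gripper_width: 0.148
grip_force: 22.2
```

```bash
python3 st.py
```

```text
t10.50 yaw49.30 q6 118.3 ee [534.8  -5.2  65.2] F [-1.8  2.5  5.6] T [0.825 0.828 0.032] eff [ -1.209 -26.305  31.292   6.711   0.538   0.108] w0.148 g22.2
```

Request:
{"fn": "drive_tool", "kwargs": {"moves": [[0,0,0,0,0,-0.5],[0,0,0,0,0,0]]}}

```text
t: 10.75
ee_pos: [534.8, -5.2, 65.2]
tool_rot: [-2.832, -1.359, -0.001]
contact_force: [-2.1, 2.4, 5.2]
gripper_width: 0.143
grip_force: 22.1
```

```bash
python3 st.py
```

```text
t10.75 yaw51.28 q6 120.3 ee [534.8  -5.2  65.2] F [-2.1  2.4  5.2] T [ 0.828  0.83  -0.073] eff [ -1.101 -26.232  31.257   6.756   0.537   0.238] w0.143 g22.1
```

Request:
{"fn": "drive_tool", "kwargs": {"moves": [[0,0,0,0,0,-0.5],[0,0,0,0,0,0]]}}

```text
t: 11.0
ee_pos: [534.8, -5.2, 65.2]
tool_rot: [-2.808, -1.409, -0.001]
contact_force: [-2.7, 1.7, 6.0]
gripper_width: 0.144
grip_force: 22.1
```

```bash
python3 st.py
```

```text
t11.00 yaw53.28 q6 122.3 ee [534.8  -5.2  65.2] F [-2.7  1.7  6. ] T [ 0.832  0.904 -0.107] eff [ -1.172 -26.291  31.305   6.787   0.548   0.228] w0.144 g22.1
```

Request:
{"fn": "drive_tool", "kwargs": {"moves": [[0,0,0,0,0,-0.5],[0,0,0,0,0,0]]}}

```text
t: 11.25
ee_pos: [534.8, -5.2, 65.2]
tool_rot: [-2.783, -1.458, -0.001]
contact_force: [-1.9, 2.5, 5.7]
gripper_width: 0.141
grip_force: 22.2
```

```bash
python3 st.py
```

```text
t11.25 yaw55.29 q6 124.3 ee [534.8  -5.2  65.2] F [-1.9  2.5  5.7] T [ 0.807  0.977 -0.021] eff [ -1.172 -26.328  31.3     6.743   0.574   0.212] w0.141 g22.2
```

Request:
{"fn": "drive_tool", "kwargs": {"moves": [[0,0,0,0,0,-0.5],[0,0,0,0,0,0]]}}

```text
t: 11.5
ee_pos: [534.8, -5.2, 65.2]
tool_rot: [-2.757, -1.506, -0.001]
contact_force: [-2.9, 3.0, 5.2]
gripper_width: 0.145
grip_force: 22.1
```

```bash
python3 st.py
```

```text
t11.50 yaw57.29 q6 126.3 ee [534.8  -5.2  65.2] F [-2.9  3.   5.2] T [ 0.809  0.916 -0.103] eff [ -1.145 -26.216  31.281   6.808   0.567   0.228] w0.145 g22.1
```

Request:
{"fn": "drive_tool", "kwargs": {"moves": [[0,0,0,0,0,-0.2],[0,0,0,0,0,0]]}}

```text
t: 11.75
ee_pos: [534.8, -5.2, 65.2]
tool_rot: [-2.747, -1.525, -0.001]
contact_force: [-2.4, 2.6, 6.0]
gripper_width: 0.144
grip_force: 22.2
```

```bash
python3 st.py
```

```text
t11.75 yaw58.07 q6 127.1 ee [534.8  -5.2  65.2] F [-2.4  2.6  6. ] T [ 0.858  0.957 -0.111] eff [ -1.127 -26.262  31.295   6.779   0.594   0.15 ] w0.144 g22.2
```

```bash
cat > av.py <<'E'
from h import *
from plant import *
L=[]
for i in range(10):
    s=get_state();L.append(np.r_[s["ft_torque"][2],s["effort"][[0,5]],s["contact_force"]]);camera("top")
L=np.array(L);t=tool(s)
print("t%.2f yaw %.2f"%(s["t"],np.degrees(np.arctan2(t[1,0],t[0,0]))),"Tz,e0,e5,F",L.mean(0).round(3),"sd",L.std(0).round(3)[:3])
E
python3 av.py
```

```text
t12.20 yaw 58.06 Tz,e0,e5,F [-0.098 -1.146  0.103 -2.554  2.395  5.8  ] sd [0.036 0.026 0.016]
```

Request:
{"fn": "drive_tool", "kwargs": {"moves": [[0,0,0,0,0,-0.25],[0,0,0,0,0,0]]}}

```text
t: 12.5
ee_pos: [534.8, -5.2, 65.2]
tool_rot: [-2.733, -1.549, -0.001]
contact_force: [-2.7, 1.3, 4.7]
gripper_width: 0.141
grip_force: 22.2
```

```bash
python3 av.py
```

```text
t12.95 yaw 59.06 Tz,e0,e5,F [-0.108 -1.134  0.115 -2.74   2.248  5.773] sd [0.04  0.026 0.02 ]
```

Request:
{"fn": "drive_tool", "kwargs": {"moves": [[0,0,0,0,0,-0.25],[0,0,0,0,0,0]]}}

```text
t: 13.25
ee_pos: [534.8, -5.2, 65.2]
tool_rot: [-2.72, -1.572, -0.001]
contact_force: [-2.1, 3.0, 5.8]
gripper_width: 0.144
grip_force: 22.2
```

```bash
python3 av.py
```

```text
t13.70 yaw 60.06 Tz,e0,e5,F [-0.129 -1.118  0.129 -2.491  2.207  6.028] sd [0.033 0.029 0.019]
```

```bash
python3 snap.py w3; python3 - <<'E'
from h import *
s,c=pickle.load(open("w3.pkl","rb"))
p=proj(c,np.array([535,-5.,77]),s);print(p)
f=c["frame"][150:300,160:350]
cv2.imwrite("pics/w3c.png",cv2.cvtColor(cv2.convertScaleAbs(cv2.resize(f,(760,600),interpolation=cv2.INTER_CUBIC),alpha=1.8,beta=10),cv2.COLOR_RGB2BGR))
E
```

```text
{'t': np.float64(13.75), 'joint_pos': array([ 0.366, -0.09 , -0.347, -0.   , -1.313,  2.253]), 'ee_pos': array([534.779,  -5.161,  65.202]), 'tool_rot': array([-2.720e+00, -1.572e+00, -1.000e-03]), 'contact_force': array([-2.049,  2.452,  5.642]), 'ft_torque': array([ 0.899,  0.969, -0.061]), 'gripper_width': np.float64(0.146)}
(np.float64(252.6310114526299), np.float64(253.10104854780835))
```

View pics/w3c.png

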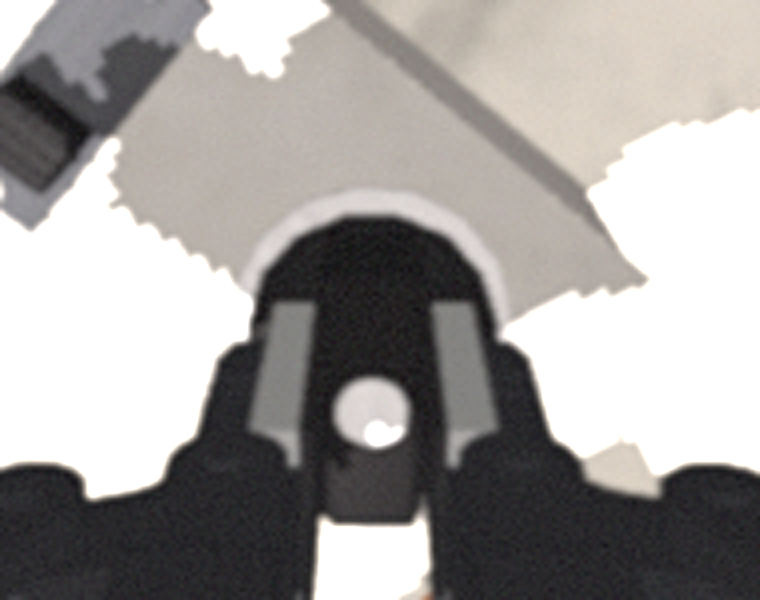

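The bar is aligned with the pads, so it hasn't slipped. One more small degree will confirm the springy stop.

Request:
{"fn": "drive_tool", "kwargs": {"moves": [[0,0,0,0,0,-0.25],[0,0,0,0,0,0]]}}

```text
t: 14.05
ee_pos: [534.8, -5.2, 65.2]
tool_rot: [-2.706, -1.596, -0.001]
contact_force: [-2.9, 2.2, 6.2]
gripper_width: 0.143
grip_force: 22.2
```

```bash
python3 av.py
```

```text
t14.50 yaw 61.06 Tz,e0,e5,F [-0.122 -1.1    0.141 -2.548  2.013  6.066] sd [0.023 0.032 0.018]
```

Request:
{"fn": "drive_tool", "kwargs": {"moves": [[0,0,0,0,0,0.5],[0,0,0,0,0,0.5],[0,0,0,0,0,0.5],[0,0,0,0,0,0.5],[0,0,0,0,0,0.5],[0,0,0,0,0,0]]}}

```text
t: 15.3
ee_pos: [534.8, -5.2, 65.2]
tool_rot: [-2.835, -1.353, -0.001]
contact_force: [-2.8, 2.3, 5.7]
gripper_width: 0.143
grip_force: 22.1
```

```bash
python3 av.py
```

```text
t15.75 yaw 51.06 Tz,e0,e5,F [-0.109 -1.102  0.096 -2.609  2.497  5.806] sd [0.026 0.029 0.045]
```

Request:
{"fn": "drive_tool", "kwargs": {"moves": [[0,0,0,0,0,0.5],[0,0,0,0,0,0.5],[0,0,0,0,0,0]]}}

```text
t: 16.18
ee_pos: [534.8, -5.2, 65.2]
tool_rot: [-2.88, -1.254, -0.001]
contact_force: [-2.5, 2.1, 5.2]
gripper_width: 0.143
grip_force: 22.2
```

```bash
python3 av.py
```

```text
t16.62 yaw 47.09 Tz,e0,e5,F [ 0.086 -1.255 -0.11  -2.094  2.262  5.376] sd [0.019 0.035 0.045]
```

Request:
{"fn": "drive_tool", "kwargs": {"moves": [[0,0,0,0,0,0.7],[0,0,0,0,0,0.7],[0,0,0,0,0,0.6],[0,0,0,0,0,0.5],[0,0,0,0,0,0.5],[0,0,0,0,0,0]]}}

```text
t: 17.42
ee_pos: [534.9, -5.2, 65.2]
tool_rot: [-2.996, -0.946, -0.001]
contact_force: [-1.4, 1.9, 4.6]
gripper_width: 0.145
grip_force: 22.2
```

```bash
python3 av.py
```

```text
t17.88 yaw 35.07 Tz,e0,e5,F [-2.000e-03 -1.064e+00 -8.000e-03 -2.064e+00  1.925e+00  5.581e+00] sd [0.019 0.022 0.04 ]
```

Request:
{"fn": "drive_tool", "kwargs": {"moves": [[0,0,0,0,0,0.5],[0,0,0,0,0,0.5],[0,0,0,0,0,0]]}}

```text
t: 18.3
ee_pos: [534.9, -5.3, 65.2]
tool_rot: [-3.027, -0.841, -0.001]
contact_force: [-1.7, 2.3, 5.8]
gripper_width: 0.143
grip_force: 22.1
```

```bash
python3 av.py
```

```text
t18.75 yaw 31.07 Tz,e0,e5,F [-0.072 -0.99   0.039 -1.782  1.991  5.677] sd [0.021 0.007 0.042]
```

Request:
{"fn": "drive_tool", "kwargs": {"moves": [[0,0,0,0,0,0.5],[0,0,0,0,0,0.5],[0,0,0,0,0,-0.5],[0,0,0,0,0,-0.5],[0,0,0,0,0,0]]}}

```text
t: 19.42
ee_pos: [534.9, -5.3, 65.2]
tool_rot: [-3.027, -0.842, -0.001]
contact_force: [-1.9, 2.4, 6.0]
gripper_width: 0.15
grip_force: 22.1
```

```bash
python3 av.py
```

```text
t19.88 yaw 31.07 Tz,e0,e5,F [-0.031 -1.013  0.052 -2.324  2.016  5.564] sd [0.024 0.003 0.042]
```

Request:
{"fn": "drive_tool", "kwargs": {"moves": [[0,0,0,0,0,-0.5],[0,0,0,0,0,0]]}}

```text
t: 20.18
ee_pos: [534.9, -5.2, 65.2]
tool_rot: [-3.011, -0.895, -0.001]
contact_force: [-3.0, 1.4, 6.4]
gripper_width: 0.143
grip_force: 22.2
```

```bash
python3 av.py
```

```text
t20.62 yaw 33.07 Tz,e0,e5,F [-0.033 -1.043  0.041 -2.181  2.093  5.503] sd [0.02  0.022 0.039]
```

The stop is confirmed: the torque at 59–61 deg is far above that at the equivalent 31–33 deg. First click is about 49.4 deg and spacing about 28 deg, so click 4 should be at about -62.6 deg.

Request:
{"fn": "drive_tool", "kwargs": {"moves": [[0,0,0,0,0,0.9],[0,0,0,0,0,0.9],[0,0,0,0,0,0.9],[0,0,0,0,0,0.9],[0,0,0,0,0,0.9],[0,0,0,0,0,0.9],[0,0,0,0,0,0.9],[0,0,0,0,0,0.9]]}}

```text
t: 21.68
ee_pos: [534.9, -5.4, 65.2]
tool_rot: [-3.139, -0.114, -0.001]
contact_force: [-2.1, 1.7, 5.3]
gripper_width: 0.149
grip_force: 22.1
```

Request:
{"fn": "drive_tool", "kwargs": {"moves": [[0,0,0,0,0,0.9],[0,0,0,0,0,0.9],[0,0,0,0,0,0.9],[0,0,0,0,0,0.9],[0,0,0,0,0,0.9],[0,0,0,0,0,0.9],[0,0,0,0,0,0.4],[0,0,0,0,0,0]]}}

```text
t: 22.68
ee_pos: [534.9, -5.5, 65.2]
tool_rot: [-3.099, 0.517, -0.001]
contact_force: [-1.2, 1.8, 4.7]
gripper_width: 0.147
grip_force: 22.1
```

```bash
python3 av.py
```

```text
t23.12 yaw -18.93 Tz,e0,e5,F [ 4.000e-03 -5.840e-01 -1.900e-02 -1.748e+00  1.224e+00  5.199e+00] sd [0.038 0.03  0.032]
```

Request:
{"fn": "drive_tool", "kwargs": {"moves": [[0,0,0,0,0,0.7],[0,0,0,0,0,0.7],[0,0,0,0,0,0.6],[0,0,0,0,0,0]]}}

```text
t: 23.68
ee_pos: [534.9, -5.5, 65.2]
tool_rot: [3.055, -0.733, 0.001]
contact_force: [-2.9, 1.3, 5.6]
gripper_width: 0.145
grip_force: 22.1
```

```bash
python3 av.py
```

```text
t24.12 yaw -26.95 Tz,e0,e5,F [-0.091 -0.446  0.06  -2.052  1.01   5.228] sd [0.034 0.022 0.053]
```

Request:
{"fn": "drive_tool", "kwargs": {"moves": [[0,0,0,0,0,0.9],[0,0,0,0,0,0.9],[0,0,0,0,0,0.9],[0,0,0,0,0,0.9],[0,0,0,0,0,0.9],[0,0,0,0,0,0.9],[0,0,0,0,0,0.9],[0,0,0,0,0,0]]}}

```text
t: 25.18
ee_pos: [534.8, -5.6, 65.2]
tool_rot: [2.821, -1.382, 0.001]
contact_force: [-2.2, 0.0, 5.3]
gripper_width: 0.147
grip_force: 22.1
```

```bash
python3 av.py
```

```text
t25.62 yaw -52.14 Tz,e0,e5,F [-0.087 -0.32   0.033 -2.256  0.629  5.524] sd [0.029 0.004 0.076]
```

Request:
{"fn": "drive_tool", "kwargs": {"moves": [[0,0,0,0,0,0.8],[0,0,0,0,0,0.8],[0,0,0,0,0,0]]}}

```text
t: 26.05
ee_pos: [534.8, -5.6, 65.2]
tool_rot: [2.74, -1.537, 0.001]
contact_force: [-2.2, 1.3, 5.3]
gripper_width: 0.142
grip_force: 22.1
```

```bash
python3 av.py
```

```text
t26.50 yaw -58.55 Tz,e0,e5,F [-0.158 -0.227  0.118 -2.282  0.857  5.703] sd [0.019 0.004 0.068]
```

Request:
{"fn": "drive_tool", "kwargs": {"moves": [[0,0,0,0,0,0.6],[0,0,0,0,0,0]]}}

```text
t: 26.8
ee_pos: [534.8, -5.6, 65.2]
tool_rot: [2.707, -1.594, 0.001]
contact_force: [-0.8, 0.4, 5.6]
gripper_width: 0.143
grip_force: 22.1
```

```bash
python3 av.py
```

```text
t27.25 yaw -60.94 Tz,e0,e5,F [-0.04  -0.313  0.021 -1.926  0.788  5.622] sd [0.03  0.002 0.051]
```

Request:
{"fn": "drive_tool", "kwargs": {"moves": [[0,0,0,0,0,0.25],[0,0,0,0,0,0]]}}

```text
t: 27.55
ee_pos: [534.8, -5.6, 65.2]
tool_rot: [2.693, -1.617, 0.001]
contact_force: [-2.6, 1.5, 6.2]
gripper_width: 0.147
grip_force: 22.2
```

```bash
python3 av.py
```

```text
t28.00 yaw -61.93 Tz,e0,e5,F [ 0.064 -0.39  -0.054 -1.907  0.913  5.399] sd [0.031 0.005 0.021]
```

Request:
{"fn": "drive_tool", "kwargs": {"moves": [[0,0,0,0,0,0],[0,0,0,0,0,0],[0,0,0,0,0,0]], "fingers": -0.4}}

```text
t: 28.42
ee_pos: [534.5, -5.5, 64.3]
tool_rot: [2.693, -1.617, -0.001]
contact_force: [-0.2, 0.4, -0.6]
gripper_width: 0.301
grip_force: 0.0
```

Request:
{"fn": "drive_tool", "kwargs": {"moves": [[0,0,-0.4,0,0,0],[0,0,-0.5,0,0,0],[0,0,0,0,0,1],[-0.6,0.06,0,0,0,0.9],[-0.5,0.06,0,0,0,0],[0,0,0,0,0,0]]}}

```text
t: 29.18
ee_pos: [507.8, 44.1, 109.9]
tool_rot: [-2.582, 1.789, -0.0]
contact_force: [0.5, -0.1, 0.0]
gripper_width: 0.303
grip_force: 0.0
```

```bash
python3 st.py; python3 snap.py w4; python3 - <<'E'
from h import *
s,c=pickle.load(open("w4.pkl","rb"))
print("tab pred",proj(c,np.array([510,43.5,59.5]),s),"knob",proj(c,np.array([535,-5.4,77]),s))
f=c["frame"][100:340,96:416]
cv2.imwrite("pics/w4c.png",cv2.cvtColor(cv2.convertScaleAbs(cv2.resize(f,(800,600),interpolation=cv2.INTER_CUBIC),alpha=1.4,beta=10),cv2.COLOR_RGB2BGR))
E
```

```text
t29.18 yaw-69.43 q6 -7.1 ee [507.8  44.1 109.9] F [ 0.5 -0.1  0. ] T [-0.013 -0.03  -0.023] eff [ 7.3500e-01 -2.5228e+01  3.4028e+01  6.7100e+00 -2.1000e-02 -2.7100e-01] w0.303 g0.0
{'t': np.float64(29.175), 'joint_pos': array([ 0.482, -0.185, -0.35 , -0.   , -1.406, -0.123]), 'ee_pos': array([507.831,  44.061, 109.866]), 'tool_rot': array([-2.582,  1.789, -0.   ]), 'contact_force': array([ 0.546, -0.053,  0.012]), 'ft_torque': array([-0.013, -0.03 , -0.023]), 'gripper_width': np.float64(0.303)}
tab pred (np.float64(251.02486927728052), np.float64(208.56971578828353)) knob (np.float64(240.29951177153788), np.float64(132.48580523682227))
```

View pics/w4c.png

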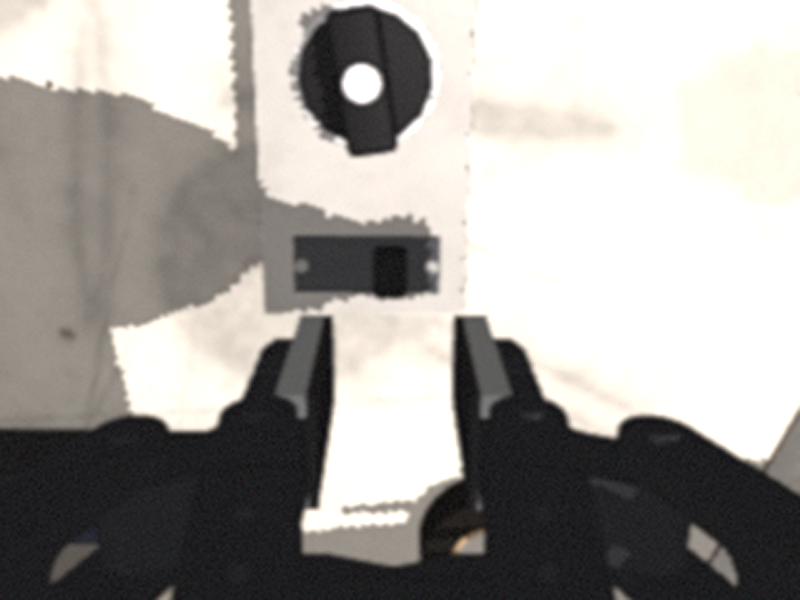

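The knob dot is at (241,133) and the tab at (252,208), at its near (right-hand) end, centred between the fingers. Lid edges are aligned with the tool. Descending to straddle it.

Request:
{"fn": "drive_tool", "kwargs": {"moves": [[0.03,0,0.4,0,0,0],[0,0,0.4,0,0,0],[0,0,0.2,0,0,0],[0,0,0.12,0,0,0],[0,0,0,0,0,0]]}}

```text
t: 29.85
ee_pos: [508.8, 41.5, 53.8]
tool_rot: [2.58, -1.792, 0.0]
contact_force: [0.1, 0.1, -0.4]
gripper_width: 0.293
grip_force: 0.0
```

```bash
python3 st.py
```

```text
t29.85 yaw-69.55 q6 -6.9 ee [508.8  41.5  53.8] F [ 0.1  0.1 -0.4] T [-0.009 -0.027  0.05 ] eff [-4.5000e-02 -2.5487e+01  3.3069e+01  6.5930e+00  6.1000e-02  3.0000e-03] w0.293 g0.0
```

Request:
{"fn": "drive_tool", "kwargs": {"moves": [[0,-0.08,0,0,0,0],[0,-0.08,0,0,0,0],[0,-0.08,0,0,0,0],[0,0,0,0,0,0]]}}

```text
t: 30.35
ee_pos: [520.2, 45.9, 53.8]
tool_rot: [2.581, -1.792, 0.0]
contact_force: [-0.1, -0.2, 0.1]
gripper_width: 0.296
grip_force: 0.2
```

```bash
python3 st.py
```

```text
t30.35 yaw-69.54 q6 -6.7 ee [520.2  45.9  53.8] F [-0.1 -0.2  0.1] T [-0.091  0.121 -0.004] eff [ 1.1600e-01 -2.7369e+01  3.3682e+01  6.6480e+00  8.3000e-02  5.0000e-03] w0.296 g0.2
```

Request:
{"fn": "drive_tool", "kwargs": {"moves": [[0,-0.08,0,0,0,0],[0,-0.08,0,0,0,0],[0,0,0,0,0,0]]}}

```text
t: 30.72
ee_pos: [527.8, 48.8, 53.8]
tool_rot: [-2.58, 1.791, -0.001]
contact_force: [-0.2, 0.6, -0.0]
gripper_width: 0.301
grip_force: 0.4
```

```bash
python3 st.py
```

```text
t30.73 yaw-69.54 q6 -6.6 ee [527.8  48.8  53.8] F [-0.2  0.6 -0. ] T [-0.251  0.21   0.013] eff [ 3.3500e-01 -2.8352e+01  3.3690e+01  6.5230e+00  2.4600e-01  1.0000e-03] w0.301 g0.4
```

Request:
{"fn": "drive_tool", "kwargs": {"moves": [[0,-0.05,0,0,0,0],[0,0,0,0,0,0]]}}

```text
t: 30.98
ee_pos: [529.9, 49.5, 53.8]
tool_rot: [2.581, -1.792, 0.0]
contact_force: [-1.4, -1.3, 0.1]
gripper_width: 0.304
grip_force: 0.8
```

```bash
python3 st.py
```

```text
t30.98 yaw-69.54 q6 -6.6 ee [529.9  49.5  53.8] F [-1.4 -1.3  0.1] T [-0.377  0.422  0.012] eff [ 4.9800e-01 -2.8682e+01  3.3947e+01  6.5180e+00  5.4600e-01 -2.0000e-03] w0.304 g0.8
```

Request:
{"fn": "drive_tool", "kwargs": {"moves": [[0,-0.03,0,0,0,0],[0,0,0,0,0,0]]}}

```text
t: 31.22
ee_pos: [530.4, 49.7, 53.7]
tool_rot: [2.579, -1.791, -0.002]
contact_force: [-5.2, -2.1, 3.4]
gripper_width: 0.299
grip_force: 2.9
```

```bash
python3 st.py; python3 snap.py w5; python3 - <<'E'
from h import *
s,c=pickle.load(open("w5.pkl","rb"))
f=c["frame"][100:340,96:416]
cv2.imwrite("pics/w5c.png",cv2.cvtColor(cv2.convertScaleAbs(cv2.resize(f,(800,600),interpolation=cv2.INTER_CUBIC),alpha=1.6,beta=20),cv2.COLOR_RGB2BGR))
E
```

```text
t31.23 yaw-69.55 q6 -6.5 ee [530.4  49.7  53.7] F [-5.2 -2.1  3.4] T [-0.566  1.948 -0.025] eff [ 6.3800e-01 -2.8037e+01  3.4602e+01  6.7000e+00  1.9640e+00 -3.0000e-03] w0.299 g2.9
{'t': np.float64(31.225), 'joint_pos': array([ 0.471, -0.085, -0.364, -0.   , -1.294, -0.114]), 'ee_pos': array([530.401,  49.679,  53.679]), 'tool_rot': array([ 2.579e+00, -1.791e+00, -2.000e-03]), 'contact_force': array([-5.226, -2.084,  3.408]), 'ft_torque': array([-0.566,  1.948, -0.025]), 'gripper_width': np.float64(0.299)}
```

Force has risen past 5 N and motion has stopped at the end of travel. One more light nudge, then back off, lift away and look.

Request:
{"fn": "drive_tool", "kwargs": {"moves": [[0,-0.03,0,0,0,0],[0,0,0,0,0,0]]}}

```text
t: 31.52
ee_pos: [530.6, 49.7, 53.6]
tool_rot: [2.577, -1.789, -0.005]
contact_force: [-11.8, -3.1, 6.9]
gripper_width: 0.305
grip_force: 5.7
```

```bash
python3 st.py
```

```text
t31.52 yaw-69.56 q6 -6.5 ee [530.6  49.7  53.6] F [-11.8  -3.1   6.9] T [-0.81   3.965 -0.037] eff [ 7.1100e-01 -2.6952e+01  3.5408e+01  6.9840e+00  3.8880e+00 -2.0000e-03] w0.305 g5.7
```

Request:
{"fn": "drive_tool", "kwargs": {"moves": [[0,0.12,0,0,0,0],[0,0,0,0,0,0],[0,0,-0.6,0,0,0],[0,0,-0.6,0,0,0],[-0.3,0,-0.8,0,0,0],[0,0,0,0,0,0]]}}

```text
t: 32.28
ee_pos: [523.7, 63.7, 158.0]
tool_rot: [-2.576, 1.787, -0.007]
contact_force: [1.0, 0.6, 0.4]
gripper_width: 0.298
grip_force: 0.0
```

```bash
python3 st.py; python3 snap.py w6; python3 - <<'E'
from h import *
s,c=pickle.load(open("w6.pkl","rb"))
u,v=map(int,proj(c,np.array([525,20,60]),s));print(u,v)
v0=max(v-60,0);u0=u-80;print(u0,v0)
f=c["frame"][v0:v0+120,u0:u0+160]
cv2.imwrite("pics/w6c.png",cv2.cvtColor(cv2.convertScaleAbs(cv2.resize(f,None,fx=5,fy=5,interpolation=cv2.INTER_CUBIC),alpha=1.4,beta=10),cv2.COLOR_RGB2BGR))
E
```

```text
t32.27 yaw-69.48 q6 -8.4 ee [523.7  63.7 158. ] F [1.  0.6 0.4] T [-0.005 -0.032  0.061] eff [  0.226 -27.205  35.458   7.107  -0.314  -0.123] w0.298 g0.0
{'t': np.float64(32.275), 'joint_pos': array([ 5.040e-01, -1.580e-01, -2.380e-01,  1.000e-03, -1.483e+00,
       -1.460e-01]), 'ee_pos': array([523.738,  63.746, 158.043]), 'tool_rot': array([-2.576,  1.787, -0.007]), 'contact_force': array([1.006, 0.63 , 0.368]), 'ft_torque': array([-0.005, -0.032,  0.061]), 'gripper_width': np.float64(0.298)}
271 143
191 83
```

View pics/w6c.png

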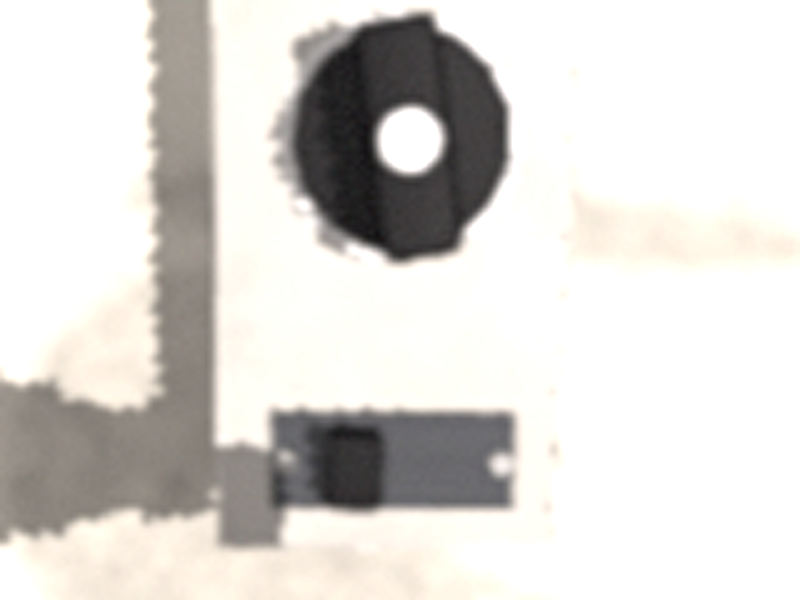

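The tab at crop (350,467) is now at the far end of its slot, and the bar still stands at about -62 deg, in click four. The gripper is clear, so I'm handing in.

```bash
python3 -c "
from plant import *
print(job_done())"
```

```text
the job is handed in; nothing more can be done
None
```

The job is handed in: I eased the knob onto its end stop, turned it back four clicks clockwise and pushed the slide switch fully across, then lifted the gripper clear at about 32 s; the judge's result was not shown.

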